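# Find the brace slope on a waney stud with the angle gauge

## Robot

A 6-joint arm with a two-finger parallel gripper is mounted at the origin on the work surface. World frame = base frame: x ahead of the robot, y to its left, z up, the work surface at z = 0. Lengths are in m, angles in rad, forces in N, time in s.
With the tool pointing down it reaches from about 0.4 to 0.925 m from the base axis. Payload 12.5 kg.
Tool frame: the origin (TCP) lies between the finger pads; the fingertips stand 22 mm ahead of it and the grasp point (between the pads) lies 3 mm ahead of it; z points along the fingers, y is the line along which they close (so a half turn about z gives the same grasp; the last joint's range is limited). The gripper opens to 95 mm and grips with 3 to 60 N. Pads are 20 mm wide; open, the fingers measure 119 mm over their backs; the gripper's body (75 mm by 180 mm) begins 59 mm behind the grasp point.
Start: joints at [-1.327, 0.491, 1.559, -0, 1.092, -0.106], TCP at [0.214, -0.587, 0.237] pointing down, gripper open.
Joint ranges: [-3.1, 3.1], [-0.84, 2.19], [0.05, 2.79], [-1.13, 4.28], [0.06, 2.93], [-2.69, 2.69]. Speed limits (rad/s): [2.22, 2.22, 2.79, 3.14, 3.14, 3.14].

## Interface

Orientations are given as [roll, pitch, yaw] about the fixed x, y, z axes, in that order (R = Rz(yaw) Ry(pitch) Rx(roll)).
In Python, from workcell import env gives the robot as it stands.
- The arm moves only by the tool jog_arm, never from a script. Its argument "commands" is a list of rows, each a list of 5 numbers: the finger opening in m, from 0 to 0.0951, then the shift along the world's x, y, z in a scale on which 1.0 is 0.8 m, then the turn about the world's z in fractions of the full range, 1 being 2 rad. In form: [[jaw, dx, dy, dz, twist], ...]. A call has 1 to 8 rows; each row is the pose to reach, as a shift and turn from the pose commanded when the call began; what a row does not reach only later rows make up. A row lasts 1/10 s, in which the tool goes at most 50 mm and 8.59 degrees, less where a joint would pass 70% of its speed; a pose out of reach is approached as far as the arm can. A call with a gripper value outside its range is refused whole. The fingers move at their own pace and stop on an object; "grip_force" is the grip in N (left out, the last holds). Time passes only in rows, so rows that repeat a pose let the fingers close. It gives the time, the measured TCP pose, the force, the opening and the grip force at its end, in the units of the state.
- env.get_obs(): the state, without advancing time (a new reading comes with each control period).
- env.read_camera(name): name is "side" or "top" or "wrist"; returns the picture (384x512x3 uint8, red, green, blue); there is no depth.
- env.calibration(name): a dict with "mtx" (3x3 intrinsics, pixels), "R" (3x3) and "t" (3): a world point X has camera coordinates R X + t. Camera axes: x right, y down, z forward; pixel columns grow to the right and rows downward; lengths in m; the calibration is good to about 2 mm. A picture is of the moment at which its call begins: read the wrist's pose just before it. calibration takes no time and is no camera call; for the wrist camera it gives the pose at the moment of the call.
- env.sign_off(): hands the job in; it is judged then, once.
Trained networks look in the newest picture that a camera, given by its name, has taken for a name from the list of things; names that differ only in an ending like _2 or _b are one class to them, and where a whole thing is asked for, a point or a joint stands for the part that bears it (a point fixed in the world has none). Each returns a list of dicts, best first, with "p" (0 to 1); they miss things now and then, are a little off and sometimes report something else, mostly with a low value. They report only what shows in the picture. A call takes as long as a camera call. They do not tell look-alikes from the thing itself.
- env.look_for(thing, camera): "centre" ([x, y, z] in m, in world coordinates, good to about 4 mm: the middle of the surface that is visible of it).
- env.regions_of(thing, camera): "mask" (384x512 bool, what is visible of it).
- env.place_of(thing, camera): "centre" ([x, y, z] in m, in world coordinates, good to about 4 mm: a listed point, or the origin of a listed thing).
The state is a dict: "time": time; "q": joint angles; "qvel": joint speeds; "effort": joint torques, N m; "tool_pos": TCP position; "eef_rot": TCP orientation; "ft_force": force on the tool from outside, world axes, zero at the start; "torque": the same for the moment, N m; "opening": finger opening in m; "grasp_force": force on a finger pad.
Only numpy, scipy, OpenCV 4.12 (cv2) and the standard library are available. Lean on these libraries where they do the work, as an engineer would, in place of code of your own. Each camera call takes 0.05 s, during which the arm holds its last target. There are 200 camera calls.

## Task

We are about to scribe a brace line on the joist offcut: pick up the angle gauge and set its foot about level across the rounded top of the stud, right beside the joist, with the dial facing away from the joist and the back within about 10 mm of the joist's face, parallel to it but not leaning on it. Then rock the gauge on the stud until its hanging pointer settles on the wedge-shaped set mark, and stay there: the program finishes with the gripper still holding the gauge steady, the foot bearing lightly on the stud, so that I can scribe along it. Do not knock the gauge over, and leave the hammer, the tape measure and the jar where they are.

Things in the scene. Friction and masses are not known exactly. Their poses are not given: they have to be found in the camera images.
- gauge: Pendulum angle gauge, 0.28 to 0.43 kg: round grey dial case 124 mm across, 30 mm thick, on a straight aluminium foot 140 x 30 x 17 mm with a groove underneath; 136 mm high in all. Starts standing on its foot. Origin: centre of the foot's underside; z up, y along the foot, x through the thickness: the white dial looks to its -x, the plain back to +x. Dial centre (pointer pivot) 74 mm up
- grip (a point): Good place to grip the gauge across its 30 mm thickness: middle of the case, 112 mm above the foot's underside and 24 mm below the top; gauge's axes. The lower half of the dial stays visible. The pointer and mark lie recessed behind the lens and cannot be touched
- gauge_back (a point): Middle of the lower rear edge of the gauge's foot, 15 mm to +x of the gauge's origin; same axes as the gauge
- pointer (a joint): Angle of the pointer, a slim black hand with a round weight, tip 46 mm from its pivot. It hangs plumb, swings about 3 times a second when disturbed and settles within 2 s. 0 = at the middle of the foot (gauge level); positive = turned about the gauge's own +x axis, tip towards its +y. Turning the gauge by a about its own +x makes the settled value -a
- mark (a joint): Angle of the set mark, a black wedge at the dial's rim with its point towards the pivot; friction holds it where it was set, 0.18 to 0.55 rad from the dial's bottom. Same zero and direction as the pointer: the pointer is on the mark when the two values are equal
- pointer_tip (a point): The tip of the pointer, 46 mm from the pivot
- mark_tip (a point): The point that the pointer's tip covers when it is on the mark: 46 mm from the pivot, 1 mm from the wedge's point
- stud: Waney stud offcut, bare light wood, fixed: 180 mm long, 89 wide, 52 high. Its top is hewn in uneven facets within 0.6 mm of a circle of 60 mm radius about a lengthwise axis 8 mm below its underside; the crown runs along the middle. Origin: centre of the underside; x lengthwise away from the joist, y across, z up. Steel cleats 24 mm high at its sides near the far end
- crown (a point): The top of the stud's crown at the joist's face: 90 mm to -x of the stud's origin and 52 mm above the bench; same axes as the stud
- joist: Joist offcut of the same wood standing on edge, fixed, 38 mm thick (x), 260 mm long (y), 89 mm high. The stud butts square against the middle of its +x face; the axes are parallel to the stud's. It stands on the robot's side of the stud. Origin: centre of the underside. Its top is 37 mm higher than the stud's crown
- tape: Bystander: tape measure, yellow case 38 x 72 x 66 mm. Origin: centre of the underside
- hammer: Bystander: hammer lying on the bench along its own x, 260 mm long, head 88 mm across at the +x end. Origin: midway, at bench height
- jar: Bystander: amber screw jar, 66 mm across, 85 mm high. Origin: centre of the underside
Mind the look-alikes: they are no part of the job. There is more than one size of the gauge; the job needs the smallest.

How it is judged:
On the way:
1. the gauge is set about level (within 6 degrees) across the stud's crown (contact force between gauge and stud above 0.3 N and angle between gauge's own z axis and vertical below 0.105 rad), for 0.2 s.
At the end, for the whole second after the job is handed in: The gripper holds the gauge still, its foot bearing on the stud (0.3 to 20 N) within 50 mm of the foot's middle, back within 20 mm of the joist's face, parallel within 8 degrees, pushing on the joist with less than 3 N; the settled pointer tip is within 3 mm (3.7 degrees) of the mark (distance between pointer_tip and mark_tip below 0.003 m and velocity of joint pointer between -0.4 and 0.4 rad/s and contact force between gauge and stud between 0.3 and 20 N and contact force between gauge and the fingers above 3 N and contact force between gauge and joist below 3 N and x of gauge_back in the frame of stud below -0.07 m and angle between the x axis of gauge and the x axis of stud, either way round below 0.14 rad and y of crown in the frame of gauge between -0.05 and 0.05 m and height (world z) of gauge above 0.03 m and linear speed of gauge below 0.02 m/s); the arm keeps its last pose, push and grip.
It fails at once if the gauge is knocked over (angle between gauge's own z axis and vertical above 0.9 rad).
It fails at once if a bystander (hammer, tape measure or jar) is moved more than 30 mm (distance of any of hammer, tape, jar from where it was at the start of the episode above 0.03 m).
It also fails if it takes over 54 s, if anything falls off the work surface, if the arm or the gripper's body presses on something with over 40 N, if the wrist force passes 120 N, or if a joint passes its speed limit or range.

## Working session

There is one attempt and no reset: what is moved stays moved. The work goes in short steps, Python scripts to look and compute and a tool call to move; the robot and the scene stay as the last step left them, time stands still between calls to the robot, and variables do not carry over. Pictures are saved under pics/ and viewed, at most 10 in all, crops included, and the job is handed in when it is done.

Besides the shell and the picture viewer there is one more tool, called after "Call:" as name([rows], argument=value, ...), one row to a line, values as JSON. jog_arm: Moves the arm, as the interface text tells. Its arguments: {"type":"object","properties":{"commands":{"type":"array"},"grip_force":{"type":"number"}},"required":["commands"]}

```bash
mkdir -p pics
cat > h.py <<'E'
from workcell import env
import numpy as np, cv2
def save(n,im,s=1,box=None):
    if box: im=im[box[1]:box[3],box[0]:box[2]]
    cv2.imwrite(f'pics/{n}.png',cv2.resize(im[:,:,::-1],None,fx=s,fy=s,interpolation=cv2.INTER_CUBIC))
def px(c,X):
    k=env.calibration(c); p=k['mtx']@(np.array(k['R'])@np.array(X)+k['t']); return (p[:2]/p[2]).round(0)
def ray(c,u,v,z):
    k=env.calibration(c);R=np.array(k['R']);C=-R.T@np.array(k['t']);d=R.T@np.linalg.inv(k['mtx'])@[u,v,1]
    return C+d*(z-C[2])/d[2]
E
python3 - <<'E'
from h import *
s=env.read_camera('side');t=env.read_camera('top')
cv2.imwrite('pics/a.png',np.vstack([cv2.resize(x,(400,300),interpolation=cv2.INTER_AREA)[:,:,::-1] for x in(s,t)]))
cv2.imwrite('pics/s.png',cv2.resize(s,(800,600))[:,:,::-1]);cv2.imwrite('pics/t.png',cv2.resize(t,(800,600))[:,:,::-1])
for c in('side','top'):
    for n in('gauge','grip','stud','crown','joist','tape','hammer','jar'):
        try: print(c,n,[(round(d['p'],2),np.round(d['centre'],3).tolist(),px(c,d['centre']).tolist()) for d in env.place_of(n,c)][:5])
        except Exception as e: print(c,n,e)
print(env.get_obs()['time'])
E
```

```text
side gauge [(0.84, [0.521, -0.26, -0.003], [263.0, 163.0]), (0.67, [0.327, -0.262, -0.005], [314.0, 170.0]), (0.66, [0.642, -0.445, 0.002], [242.0, 127.0])]
side grip [(0.96, [0.325, -0.262, 0.153], [319.0, 139.0]), (0.94, [0.519, -0.263, 0.108], [265.0, 141.0]), (0.55, [0.64, -0.446, 0.153], [242.0, 97.0])]
side stud [(0.77, [0.574, 0.154, -0.002], [226.0, 249.0]), (0.62, [0.521, -0.262, -0.005], [263.0, 163.0])]
side crown [(0.97, [0.483, 0.162, 0.049], [253.0, 246.0])]
side joist [(0.7, [0.467, 0.17, 0.001], [258.0, 257.0])]
side tape [(0.65, [0.722, -0.276, 0.003], [213.0, 152.0])]
side hammer [(0.77, [0.578, 0.412, -0.001], [205.0, 320.0])]
side jar [(0.66, [0.516, -0.263, 0.113], [266.0, 140.0]), (0.58, [0.746, -0.118, 0.001], [197.0, 180.0])]
top gauge [(0.9, [0.517, -0.261, 0.002], [348.0, 191.0]), (0.68, [0.639, -0.45, -0.001], [413.0, 148.0])]
top grip [(0.93, [0.326, -0.255, 0.154], [360.0, 265.0]), (0.93, [0.641, -0.449, 0.152], [436.0, 138.0]), (0.65, [0.517, -0.264, 0.111], [358.0, 189.0])]
top stud [(0.68, [0.575, 0.15, -0.002], [204.0, 171.0])]
top crown [(0.75, [0.484, 0.165, 0.052], [195.0, 202.0])]
top joist [(0.65, [0.47, 0.172, 0.006], [196.0, 208.0])]
top tape [(0.84, [0.72, -0.278, -0.0], [353.0, 120.0]), (0.67, [0.575, 0.148, -0.003], [205.0, 171.0])]
top hammer [(0.91, [0.579, 0.412, 0.002], [112.0, 170.0])]
top jar [(0.93, [0.748, -0.12, 0.0], [298.0, 111.0])]
0.9
```

View pics/s.png

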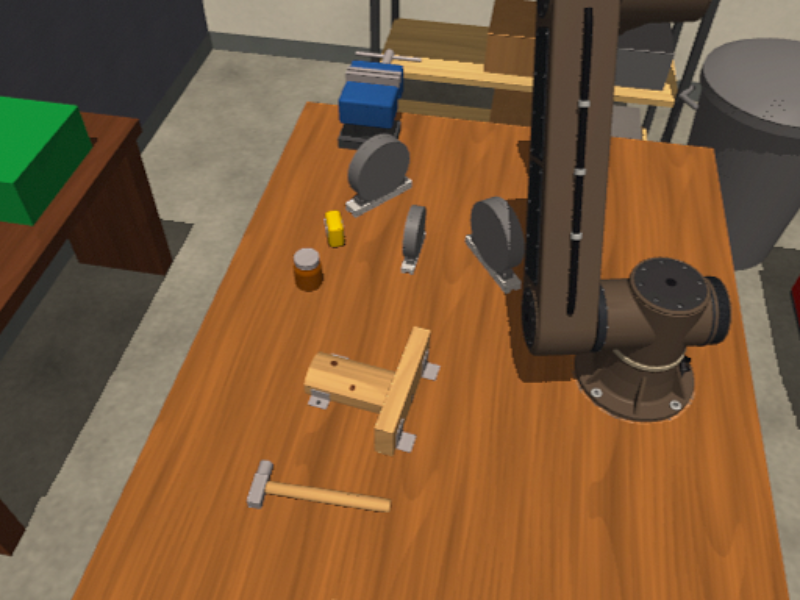

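View pics/t.png

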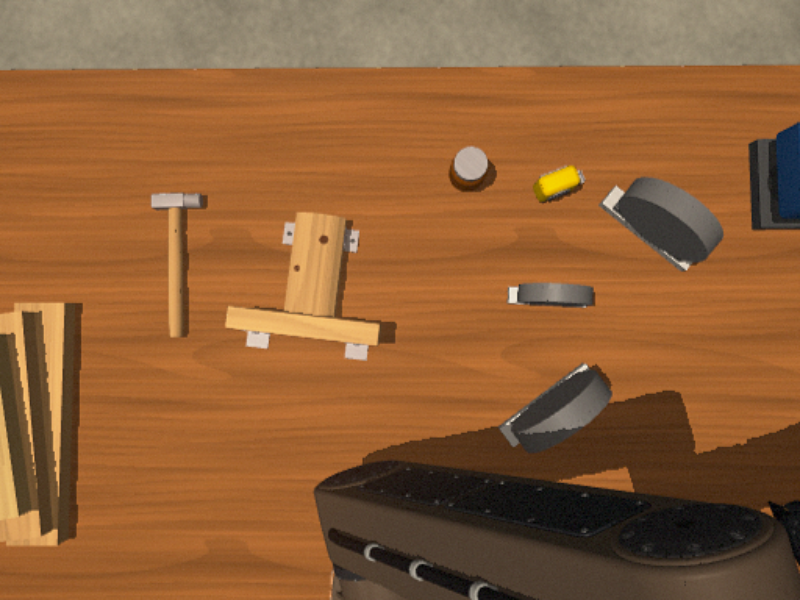

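Run:
```python
from h import *
s=env.read_camera('side');t=env.read_camera('top')
a=cv2.resize(s[110:185,230:310][:,:,::-1],(400,375),interpolation=2)
b=cv2.resize(t[165:215,310:390][:,:,::-1],(400,250),interpolation=2)
c=cv2.resize(t[130:230,140:260][:,:,::-1],(400,333),interpolation=2)
out=np.zeros((600,800,3),np.uint8);out[:375,:400]=a;out[:250,400:]=b;out[260:593,400:]=c
cv2.imwrite('pics/crop.png',out)
for c in('side','top'):
    k=env.calibration(c);print(c,(-np.array(k['R']).T@k['t']).round(2),k['mtx'][0][0])
    for n in('gauge','gauge_back','stud','crown','joist','mark_tip','pointer_tip'):
        print(c,n,[(round(d['p'],2),np.round(d['centre'],4).tolist()) for d in env.place_of(n,c)][:4])
    for n in('gauge','joist','stud'):
        for d in env.regions_of(n,c)[:3]:
            m=d['mask'];cs,_=cv2.findContours(m.astype(np.uint8),0,2);k=max(cs,key=cv2.contourArea)
            print(c,n,round(d['p'],2),m.sum(),cv2.minAreaRect(k),cv2.approxPolyDP(k,2.0,True)[:,0].tolist())
```

```text
side [0.34 1.01 1.28] 471.32692947325074
side gauge [(0.94, [0.3268, -0.2599, -0.0004]), (0.83, [0.6431, -0.4475, 0.005]), (0.7, [0.5221, -0.2628, -0.0049])]
side gauge_back [(0.95, [0.6233, -0.4382, -0.0004]), (0.83, [0.3414, -0.2472, -0.0019]), (0.32, [0.5159, -0.2627, 0.1109])]
side stud [(0.7, [0.5748, 0.1528, 0.0021])]
side crown [(0.59, [0.484, 0.1649, 0.0503]), (0.36, [0.4657, 0.1681, 0.0012])]
side joist [(0.63, [0.466, 0.166, 0.0002])]
side mark_tip []
side pointer_tip []
side gauge 0.84 483 ((264.0810852050781, 153.01351928710938), (13.31631851196289, 43.730133056640625), 9.462322235107422) [[270, 132], [263, 131], [260, 137], [257, 174], [264, 173], [271, 152]]
side gauge 0.64 1503 ((242.0, 111.5), (51.0, 40.0), 90.0) [[249, 86], [235, 89], [224, 103], [222, 114], [227, 125], [222, 134], [226, 137], [246, 129], [262, 118], [259, 113], [260, 96]]
side gauge 0.62 1517 ((317.45001220703125, 156.85000610351562), (60.08326721191406, 35.733734130859375), 71.56504821777344) [[315, 126], [303, 131], [298, 155], [324, 186], [332, 183], [327, 172], [333, 165], [334, 151], [326, 132]
[... 1603 characters left out ...]
80, 237], [371, 233], [319, 274], [328, 285], [332, 283], [337, 289], [348, 288], [379, 268], [389, 257]]
top joist 0.87 1748 ((192.68492126464844, 213.3724822998047), (100.48369598388672, 25.363136291503906), 7.2889533042907715) [[144, 198], [144, 209], [156, 211], [158, 221], [168, 223], [172, 221], [175, 213], [219, 218], [223, 229], [233, 230], [235, 222], [241, 221], [243, 216], [241, 207], [161, 199], [149, 195]]
top stud 0.61 2293 ((202.90573120117188, 169.03688049316406), (46.89751434326172, 65.09519958496094), 5.194429397583008) [[192, 136], [187, 143], [182, 144], [181, 154], [187, 158], [182, 199], [213, 202], [218, 164], [221, 160], [227, 160], [228, 150], [221, 146], [219, 140]]
```

View pics/crop.png

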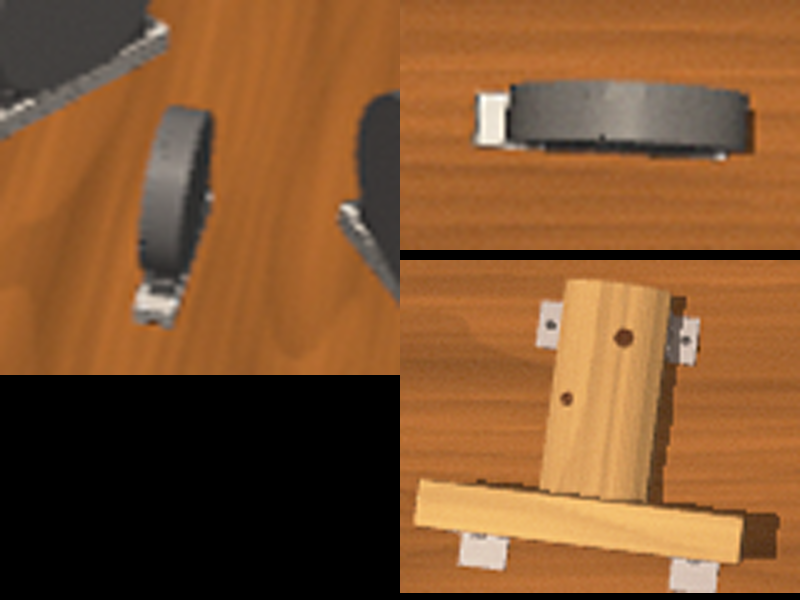

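Run:
```python
from h import *
for z,ps in((.015,[(325,194.4),(375,196.4)]),(.089,[(146,196),(242.6,207.1)]),(.089,[(144.5,210.5),(241,221.5)])):
    a,b=[ray('top',*p,z) for p in ps];d=a-b;print(a.round(4),b.round(4),np.linalg.norm(d).round(4),np.degrees(np.arctan2(-d[0],d[1])).round(2))
print(env.get_obs())
k=env.calibration('wrist');R=np.array(k['R']);print(-R.T@k['t'],R[2])
```

```text
[ 0.5068 -0.1932  0.015 ] [ 0.5007 -0.333   0.015 ] 0.14 -2.5
[0.501  0.2904 0.089 ] [0.4709 0.0355 0.089 ] 0.2567 -6.74
[0.4629 0.2939 0.089 ] [0.4332 0.0398 0.089 ] 0.2558 -6.66
{'time': 2.0, 'q': array([-1.32660664e+00,  4.90899218e-01,  1.55893094e+00,  6.15260994e-06,
        1.09167818e+00, -1.05579618e-01]), 'qvel': array([-9.70380720e-04,  1.12279776e-03, -1.64908021e-03,  2.40269135e-04,
        1.72798873e-04, -3.44648026e-05]), 'effort': array([-2.87779358e-04, -6.12456250e+01, -2.58432037e+01,  6.92947791e-02,
        4.44086536e-02, -1.60145380e-06]), 'tool_pos': array([ 0.21421181, -0.58715084,  0.23665076]), 'eef_rot': array([3.14150823e+00, 3.45574022e-06, 3.49766473e-01]), 'ft_force': array([-0.71952893, -0.65222658,  0.38677061]), 'torque': array([-0.09536297, -0.03868534, -0.05742565]), 'grasp_force': 0.0, 'opening': 0.09535268742804635}
[ 0.28400779 -0.56201281  0.38492519] [-0.24965878 -0.09112283 -0.96403689]
```

Candidates in the side image are at (242,111), (317,157) and (264,153). The first two are the larger size, with grips about 153 mm up. The one at (264,153) has its grip about 111 mm up and a foot measured at 140 mm, so it is the smallest, and the crop confirms it. Its dark back faces −x, so the dial already faces +x. Next I'll look at the dial with the wrist camera.

Units first: shifts go in shares of 0.8 m and turns go in shares of 2 rad. So 0.386 m / 0.8 = 0.4825, 0.327 m / 0.8 = 0.4088, -20 degrees / 114.5916 = -0.1745.

Call:
jog_arm([
  [0.095, 0.4825, 0.4088, -0.0213, -0.1745],
  [0.095, 0.4825, 0.4088, -0.0213, -0.1745],
  [0.095, 0.4825, 0.4088, -0.0213, -0.1745],
  [0.095, 0.4825, 0.4088, -0.0213, -0.1745],
  [0.095, 0.4825, 0.4088, -0.0213, -0.1745],
  [0.095, 0.4825, 0.4088, -0.0213, -0.1745],
  [0.095, 0.4825, 0.4088, -0.0213, -0.1745],
  [0.095, 0.4825, 0.4088, -0.0213, -0.1745],
])

```text
time: 2.8
tool_pos: [0.5185, -0.329, 0.2234]
eef_rot: [3.141, -0.0, 0.001]
ft_force: [0.2, -1.1, -0.0]
opening: 0.0951
grasp_force: 0.0
```

To row units: 0.072 m / 0.8 = 0.09, 0.061 m / 0.8 = 0.0763.

Call:
jog_arm([
  [0.095, 0.09, 0.0763, -0.0163, 0],
  [0.095, 0.09, 0.0763, -0.0163, 0],
  [0.095, 0.09, 0.0763, -0.0163, 0],
  [0.095, 0.09, 0.0763, -0.0163, 0],
])

```text
time: 3.2
tool_pos: [0.5895, -0.2688, 0.2099]
eef_rot: [-3.142, 0.001, 0.003]
ft_force: [-0.8, -0.8, -0.1]
opening: 0.0948
grasp_force: 0.0
```

Run:
```python
from h import *
print(env.get_obs()['tool_pos'])
w=env.read_camera('wrist');save('w1',w,1.5)
print(env.calibration('wrist')['mtx'])
for n in('gauge','grip','gauge_back','pointer_tip','mark_tip','pointer','mark'):
    print(n,[(round(d['p'],2),np.round(d['centre'],4).tolist(),px('wrist',d['centre']).tolist()) for d in env.place_of(n,'wrist')][:4])
print(px('wrist',[.534,-.262,.074]),px('wrist',[.534,-.262,.028]))
```

```text
[ 0.58949636 -0.26876542  0.20990852]
[[307.66550965   0.         255.01753164]
 [  0.         307.66550965 192.0406475 ]
 [  0.           0.           1.        ]]
gauge [(0.89, [0.64, -0.4488, -0.0], [411.0, 128.0]), (0.65, [0.516, -0.264, -0.002], [250.0, 228.0])]
grip [(0.77, [0.5189, -0.2589, 0.1118], [242.0, 273.0])]
gauge_back [(0.69, [0.5167, -0.2627, 0.0008], [248.0, 229.0]), (0.64, [0.505, -0.2622, -0.0023], [248.0, 236.0])]
pointer_tip [(0.53, [0.53, -0.2624, 0.0276], [247.0, 227.0])]
mark_tip [(0.55, [0.5268, -0.2733, 0.0281], [257.0, 230.0])]Traceback (most recent call last):
  File "<stdin>", line 6, in <module>
ValueError: it knows: crown, gauge, gauge_back, grip, hammer, jar, joist, mark_tip, pointer_tip, stud, tape
```

View pics/w1.png

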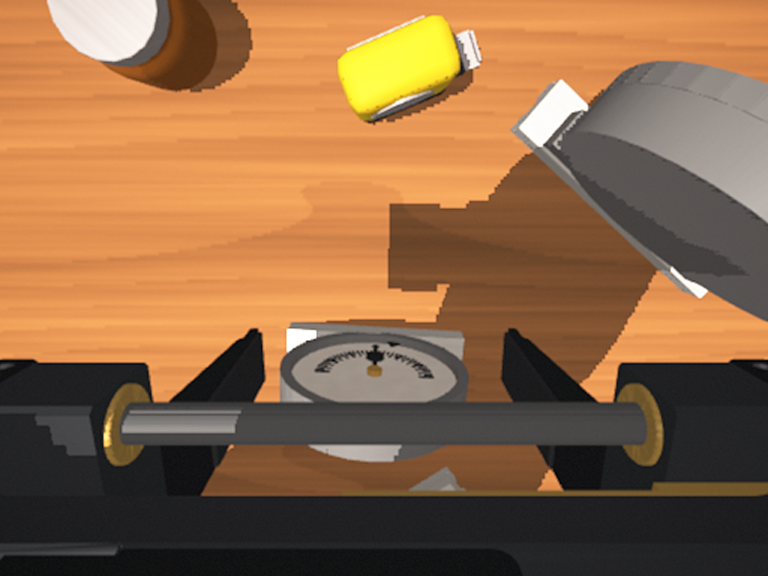

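The wrist view shows the dial with the pointer weight at about (375,352) and the black wedge at about (393,345) in the enlarged picture. The wedge lies towards world −y, which is gauge +y, so the mark is positive. I'll move closer for a precise reading.

To row units: -0.04 m / 0.8 = -0.05, 0.01 m / 0.8 = 0.0125.

Call:
jog_arm([
  [0.095, 0.0125, 0.0075, -0.05, 0],
  [0.095, 0.0125, 0.0075, -0.05, 0],
  [0.095, 0.0125, 0.0075, -0.05, 0],
  [0.095, 0.0125, 0.0075, -0.05, 0],
])

```text
time: 3.9
tool_pos: [0.5992, -0.2642, 0.1718]
eef_rot: [3.141, -0.001, 0.0]
ft_force: [0.7, 0.2, 0.5]
opening: 0.0952
grasp_force: 0.0
```

Run:
```python
from h import *
print(env.get_obs()['tool_pos'])
k=env.calibration('wrist');w=env.read_camera('wrist')
for n in('grip','gauge','gauge_back','pointer_tip','mark_tip'):
  for i in range(2):
    print(n,[(round(d['p'],2),np.round(d['centre'],4).tolist(),px('wrist',d['centre']).tolist()) for d in env.place_of(n,'wrist')][:3])
    env.read_camera('wrist')
# rectify dial plane: gauge frame origin (.519,-.2625), yaw -2.5; dial normal +X'; plane offset 12mm
c,s=np.cos(np.radians(-2.5)),np.sin(np.radians(-2.5));n=np.array([c,s,0]);yw=np.array([s,-c,0]) # gauge +y
o=np.array([.519,-.2625,.074])+.012*n
R=np.array(k['R']);uv=[]
S=8
for a,b in((-.05,.02),(.05,.02),(.05,-.055),(-.05,-.055)):
    p=k['mtx']@(R@(o+a*yw+[0,0,b])+k['t']);uv.append(p[:2]/p[2])
# view from dial side: gauge +y is to the right? looking along -n: right = -Y world... 
H=cv2.getPerspectiveTransform(np.float32(uv),np.float32([[0,0],[800,0],[800,600],[0,600]]))
np.savez('d.npz',w=w,H=H)
cv2.imwrite('pics/rect.png',cv2.warpPerspective(w,H,(800,600),flags=cv2.INTER_CUBIC)[:,:,::-1])
```

```text
[ 0.59923263 -0.26420318  0.1718084 ]
grip [(0.71, [0.5182, -0.2615, 0.1113], [251.0, 312.0])]
grip [(0.87, [0.52, -0.261, 0.1173], [251.0, 315.0]), (0.71, [0.7184, -0.2823, 0.0041], [274.0, 59.0])]
gauge [(0.89, [0.6416, -0.4506, -0.0002], [436.0, 139.0]), (0.58, [0.5198, -0.2647, 0.0014], [255.0, 249.0])]
gauge [(0.89, [0.5174, -0.2641, -0.0017], [255.0, 249.0]), (0.87, [0.6412, -0.4495, 0.0038], [437.0, 140.0])]
gauge_back [(0.95, [0.626, -0.4346, 0.0013], [420.0, 155.0]), (0.89, [0.5057, -0.2594, -0.0006], [251.0, 259.0])]
gauge_back [(0.89, [0.5021, -0.2606, -0.0037], [252.0, 261.0]), (0.67, [0.6269, -0.4347, 0.0032], [421.0, 154.0])]
pointer_tip [(0.41, [0.526, -0.2636, 0.0274], [255.0, 254.0]), (0.35, [0.742, -0.1181, -0.0007], [100.0, 32.0])]
pointer_tip [(0.7, [0.5271, -0.2646, 0.0263], [256.0, 253.0]), (0.65, [0.5176, -0.264, -0.0005], [255.0, 250.0])]
mark_tip [(0.45, [0.5257, -0.2758, 0.0292], [266.0, 255.0])]
mark_tip [(0.55, [0.5249, -0.2761, 0.0273], [267.0, 255.0])]
```

View pics/rect.png

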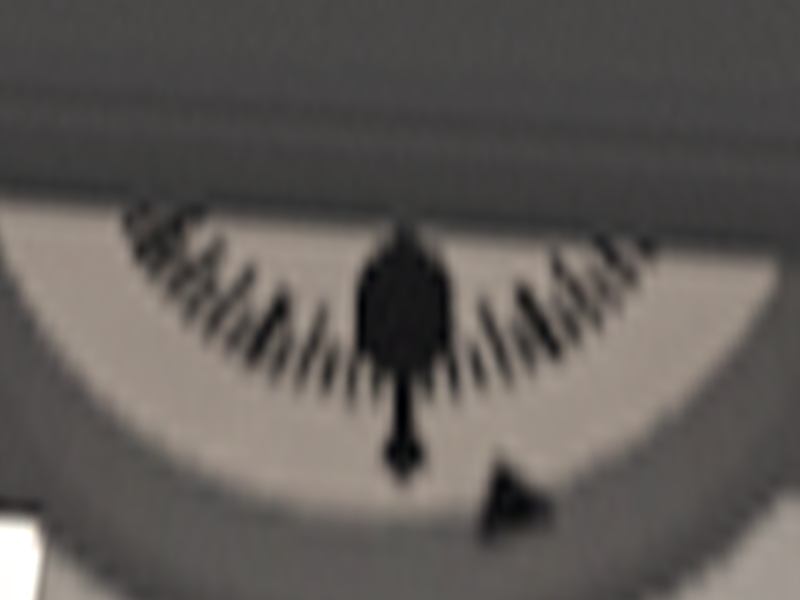

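The rectified dial shows the pointer tip at (403,485) and the wedge's point at (503,458), at 8 px/mm. The mark is therefore about +0.275 rad, towards world −y. Now I'll grasp the gauge.

To row units: -0.08 m / 0.8 = -0.1, 0.01 m / 0.8 = 0.0125, 87.5 degrees / 114.5916 = 0.7636.

Call:
jog_arm([
  [0.08, -0.1, 0.0025, 0.0125, 0.7636],
  [0.08, -0.1, 0.0025, 0.0125, 0.7636],
  [0.08, -0.1, 0.0025, 0.0125, 0.7636],
  [0.08, -0.1, 0.0025, 0.0125, 0.7636],
  [0.07, -0.1, 0.0025, 0.0125, 0.7636],
  [0.07, -0.1, 0.0025, 0.0125, 0.7636],
  [0.07, -0.1, 0.0025, 0.0125, 0.7636],
  [0.07, -0.1, 0.0025, 0.0125, 0.7636],
])

```text
time: 5.75
tool_pos: [0.5191, -0.2616, 0.1804]
eef_rot: [3.141, 0.0, 1.207]
ft_force: [0.1, -0.9, 0.2]
opening: 0.0702
grasp_force: 0.0
```

To row units: 19 degrees / 114.5916 = 0.1658.

Call:
jog_arm([
  [0.07, 0, 0, 0, 0.1658],
  [0.07, 0, 0, 0, 0.1658],
  [0.07, 0, 0, 0, 0.1658],
  [0.07, 0, 0, 0, 0.1658],
  [0.07, 0, 0, 0, 0.1658],
])

```text
time: 6.25
tool_pos: [0.5191, -0.2616, 0.1804]
eef_rot: [3.141, 0.0, 1.531]
ft_force: [0.2, -1.3, -1.1]
opening: 0.0701
grasp_force: 0.0
```

To row units: -0.0655 m / 0.8 = -0.0819, -0.04 m / 0.8 = -0.05.

Call:
jog_arm([
  [0.06, 0, -0.0013, -0.05, 0],
  [0.06, 0, -0.0013, -0.0819, 0],
  [0.06, 0, -0.0013, -0.0819, 0],
  [0.02, 0, -0.0013, -0.0819, 0],
  [0.02, 0, -0.0013, -0.0819, 0],
  [0.02, 0, -0.0013, -0.0819, 0],
  [0.02, 0, -0.0013, -0.0819, 0],
  [0.02, 0, -0.0013, -0.0819, 0],
], grip_force=14)

```text
time: 7.05
tool_pos: [0.5192, -0.2627, 0.1155]
eef_rot: [3.141, 0.0, 1.532]
ft_force: [-1.5, -0.1, 5.5]
opening: 0.0295
grasp_force: 14.0
```

To row units: 0.11 m / 0.8 = 0.1375, 0.06 m / 0.8 = 0.075.

Call:
jog_arm([
  [0.02, 0, 0, 0, 0],
  [0.02, 0, 0, 0, 0],
  [0.02, 0, 0, 0.025, 0],
  [0.02, 0, 0, 0.075, 0],
  [0.02, 0, 0, 0.1375, 0],
  [0.02, 0, 0, 0.1375, 0],
  [0.02, 0, 0, 0.1375, 0],
])

```text
time: 7.75
tool_pos: [0.519, -0.2625, 0.2252]
eef_rot: [3.14, 0.001, 1.532]
ft_force: [-0.3, -0.6, -4.0]
opening: 0.0299
grasp_force: 14.0
```

To row units: 0.39 m / 0.8 = 0.4875, -0.01 m / 0.8 = -0.0125, -4.5 degrees / 114.5916 = -0.0393.

Call:
jog_arm([
  [0.02, -0.0125, 0.0625, 0.0188, -0.0393],
  [0.02, -0.0125, 0.125, 0.0188, -0.0393],
  [0.02, -0.0125, 0.1875, 0.0188, -0.0393],
  [0.02, -0.0125, 0.25, 0.0188, -0.0393],
  [0.02, -0.0125, 0.3125, 0.0188, -0.0393],
  [0.02, -0.0125, 0.375, 0.0188, -0.0393],
  [0.02, -0.0125, 0.4375, 0.0188, -0.0393],
  [0.02, -0.0125, 0.4875, 0.0188, -0.0393],
])

```text
time: 8.55
tool_pos: [0.5079, 0.1297, 0.2379]
eef_rot: [-3.138, 0.001, 1.454]
ft_force: [1.0, 0.5, -3.3]
opening: 0.03
grasp_force: 14.0
```

To row units: -0.04 m / 0.8 = -0.05, -0.03 m / 0.8 = -0.0375.

Call:
jog_arm([
  [0.02, 0, 0.025, 0, 0],
  [0.02, 0, 0.0419, -0.0125, 0],
  [0.02, 0, 0.0419, -0.025, 0],
  [0.02, 0, 0.0419, -0.0375, 0],
  [0.02, 0, 0.0419, -0.05, 0],
  [0.02, 0, 0.0419, -0.05, 0],
])

```text
time: 9.15
tool_pos: [0.5086, 0.1598, 0.198]
eef_rot: [-3.139, 0.001, 1.452]
ft_force: [-0.3, -0.6, -2.8]
opening: 0.0296
grasp_force: 14.0
```

```bash
cat >> h.py <<'E'
def obs():
    o=env.get_obs();print({k:np.round(o[k],4).tolist() for k in('time','tool_pos','eef_rot','ft_force','opening','grasp_force')})
def nets(names,cams=('side','top','wrist')):
    for c in cams:
        env.read_camera(c)
        for n in names:
            ds=[d for d in env.place_of(n,c) if abs(d['centre'][1]-.16)<.2]
            print(c,n,[(round(d['p'],2),np.round(d['centre'],4).tolist()) for d in ds][:2])
E
python3 - <<'E'
from h import *
obs()
nets(('gauge','gauge_back','grip','crown','stud'))
w=env.read_camera('wrist');t=env.read_camera('top')[110:245,120:300];s=env.read_camera('side')[180:300,180:340]
out=np.zeros((600,800,3),np.uint8);out[:300,:400]=cv2.resize(w,(400,300));out[:300,400:]=cv2.resize(t,(400,300));out[300:,200:600]=cv2.resize(s,(400,300))
save('p1',out)
E
```

```text
{'time': 9.15, 'tool_pos': [0.5086, 0.1598, 0.198], 'eef_rot': [-3.1389, 0.001, 1.4524], 'ft_force': [-0.3236, -0.5584, -2.8387], 'opening': 0.0296, 'grasp_force': 13.9997}
side gauge [(0.7, [0.5736, 0.1553, 0.0014])]
side gauge_back [(0.91, [0.4923, 0.1544, 0.0795])]
side grip [(0.81, [0.5104, 0.1577, 0.1948]), (0.43, [0.5118, 0.1544, 0.078])]
side crown [(0.74, [0.4827, 0.1625, 0.0518]), (0.64, [0.5779, 0.1553, 0.0])]
side stud [(0.93, [0.5756, 0.1555, 0.0018])]
top gauge [(0.58, [0.5064, 0.151, 0.0872])]
top gauge_back [(0.59, [0.4936, 0.1591, 0.0864])]
top grip []
top crown []
top stud [(0.89, [0.5757, 0.1498, -0.0043])]
wrist gauge [(0.65, [0.5063, 0.1524, 0.0854])]
wrist gauge_back [(0.57, [0.4642, 0.1648, -0.001])]
wrist grip [(0.82, [0.5107, 0.163, 0.197])]
wrist crown []
wrist stud [(0.79, [0.577, 0.1535, 0.0032])]
```

View pics/p1.png

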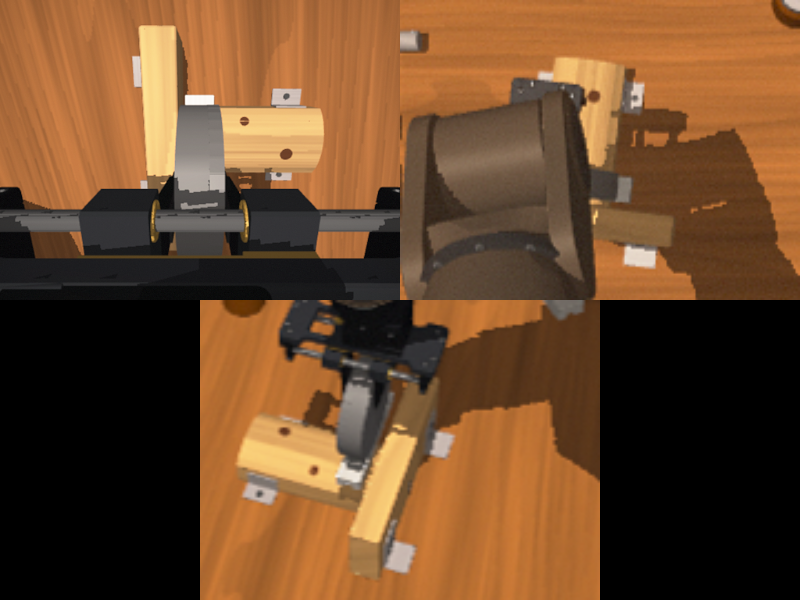

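The pictures show the gauge held beside the joist, parallel to it, with a small gap to the face and the foot above the crown. I'll lower it to contact.

To row units: -0.029 m / 0.8 = -0.0363, -0.027 m / 0.8 = -0.0338.

Call:
jog_arm([
  [0.02, 0, 0.0013, -0.015, 0],
  [0.02, 0, 0.0013, -0.0275, 0],
  [0.02, 0, 0.0013, -0.0338, 0],
  [0.02, 0, 0.0013, -0.0363, 0],
  [0.02, 0, 0.0013, -0.0363, 0],
])

```text
time: 10.7
tool_pos: [0.5091, 0.1619, 0.1704]
eef_rot: [-3.141, 0.0, 1.454]
ft_force: [-0.2, 0.7, -4.6]
opening: 0.0299
grasp_force: 14.0
```

To row units: -0.002 m / 0.8 = -0.0025, -0.001 m / 0.8 = -0.0013.

Call:
jog_arm([
  [0.02, 0, 0, -0.0013, 0],
  [0.02, 0, 0, -0.0025, 0],
  [0.02, 0, 0, -0.0025, 0],
])

```text
time: 11.0
tool_pos: [0.5092, 0.1619, 0.1689]
eef_rot: [3.141, -0.0, 1.454]
ft_force: [-0.1, -0.7, -3.4]
opening: 0.03
grasp_force: 14.0
```

To row units: -0.002 m / 0.8 = -0.0025, -0.001 m / 0.8 = -0.0013.

Call:
jog_arm([
  [0.02, 0, 0, -0.0013, 0],
  [0.02, 0, 0, -0.0013, 0],
  [0.02, 0, 0, -0.0025, 0],
  [0.02, 0, 0, -0.0025, 0],
])

```text
time: 11.4
tool_pos: [0.5093, 0.162, 0.1679]
eef_rot: [3.14, -0.0, 1.454]
ft_force: [-2.9, -1.3, 10.2]
opening: 0.03
grasp_force: 14.0
```

To row units: -0.001 m / 0.8 = -0.0013.

Call:
jog_arm([
  [0.02, 0, 0, -0.0013, 0],
  [0.02, 0, 0, -0.0013, 0],
  [0.02, 0, 0, -0.0013, 0],
])

```text
time: 11.7
tool_pos: [0.5096, 0.1621, 0.1676]
eef_rot: [3.139, -0.001, 1.454]
ft_force: [-3.7, 0.4, 17.3]
opening: 0.03
grasp_force: 14.0
```

To row units: 0.0015 m / 0.8 = 0.0019.

Call:
jog_arm([
  [0.02, 0, 0, 0.0019, 0],
  [0.02, 0, 0, 0.0019, 0],
  [0.02, 0, 0, 0.0019, 0],
])

```text
time: 12.0
tool_pos: [0.5093, 0.162, 0.1678]
eef_rot: [3.141, -0.0, 1.454]
ft_force: [-1.6, -0.2, 7.2]
opening: 0.0299
grasp_force: 14.0
```

Run:
```python
from h import *
obs()
nets(('gauge','gauge_back','grip'))
nets(('gauge','gauge_back'))
w=env.read_camera('wrist');s=env.read_camera('side')
out=np.zeros((600,800,3),np.uint8);out[:480,:400]=cv2.resize(w[60:252,180:340],(400,480),interpolation=2);out[:480,400:]=cv2.resize(s[190:270,220:287],(400,480),interpolation=2)
save('p2',out[:480])
```

```text
{'time': 12.0, 'tool_pos': [0.5093, 0.162, 0.1678], 'eef_rot': [3.1408, -0.0002, 1.4538], 'ft_force': [-1.6213, -0.2202, 7.1908], 'opening': 0.0299, 'grasp_force': 13.9989}
side gauge [(0.6, [0.5114, 0.1544, 0.0482])]
side gauge_back [(0.7, [0.4909, 0.1579, 0.0536])]
side grip [(0.97, [0.5097, 0.1618, 0.1654])]
top gauge [(0.77, [0.5098, 0.1537, 0.0534])]
top gauge_back [(0.78, [0.4934, 0.159, 0.0521])]
top grip []
wrist gauge [(0.82, [0.5055, 0.1567, 0.0512])]
wrist gauge_back []
wrist grip []
side gauge [(0.73, [0.5138, 0.1563, 0.0479])]
side gauge_back [(0.58, [0.4922, 0.1573, 0.05])]
top gauge [(0.76, [0.5075, 0.1549, 0.0509])]
top gauge_back [(0.68, [0.4916, 0.1605, 0.0512])]
wrist gauge [(0.87, [0.5062, 0.1577, 0.051])]
wrist gauge_back []
```

View pics/p2.png

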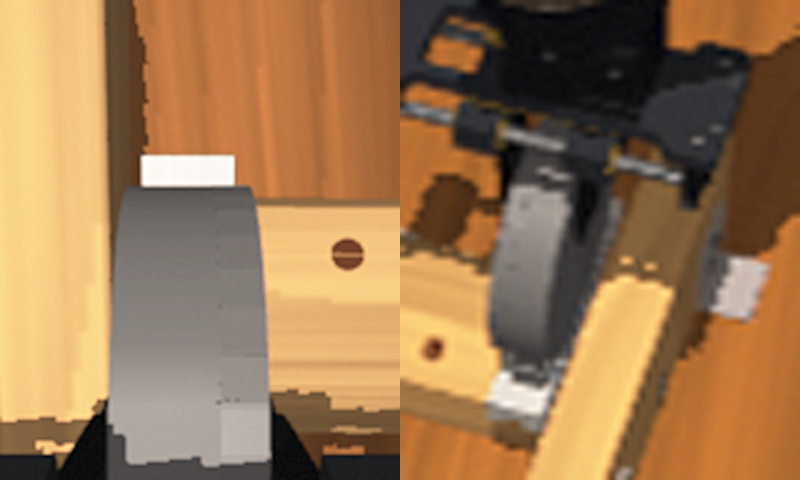

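```bash
cat >> h.py <<'E'
from scipy.optimize import brentq
def foot_edge(w=None):
    # row where the white foot end begins, scanning down the middle of gauge
    w=env.read_camera('wrist') if w is None else w
    g=w.astype(int);cols=g[:,244:268];white=((cols.min(2)>150)&(cols.max(2)-cols.min(2)<40)).mean(1)
    r=np.where(white>.5)[0];r=r[r<230];return (r[0],r[-1],len(r)) if len(r) else None
def tilt(v,h=.017,zg=.112):
    o=env.get_obs();T=np.array(o['tool_pos']);yaw=o['eef_rot'][2]
    ty=np.array([np.cos(yaw),np.sin(yaw),0]) # along foot, +y world
    G=T+[0,0,-.003];k=env.calibration('wrist');R=np.array(k['R'])
    def f(a):
        t=ty*np.cos(a)+np.array([0,0,np.sin(a)]);n=np.array([0,0,np.cos(a)])-ty*np.sin(a)
        p=k['mtx']@(R@(G+.07*t+(h-zg)*n)+k['t']);return p[1]/p[2]-v
    return brentq(f,-.6,.9)
E
python3 - <<'E'
from h import *
obs();e=foot_edge();print(e)
for v in(e[0]-.5,122,e[0]+1): print(v,tilt(v),tilt(v,0))
E
```

```text
{'time': 13.15, 'tool_pos': [0.5093, 0.162, 0.1678], 'eef_rot': [3.1408, -0.0002, 1.4539], 'ft_force': [-1.414, 0.4814, 5.5778], 'opening': 0.03, 'grasp_force': 13.9991}
(np.int64(122), np.int64(229), 29)
121.5 -0.06915436418117688 -0.06529321424996613
122 -0.07316126409589421 -0.06893758289333606
123 -0.08117587054754732 -0.07623041166262282
```

To row units: -0.012 m / 0.8 = -0.015, -0.009 m / 0.8 = -0.0113.

Call:
jog_arm([
  [0.02, -0.0005, -0.0038, -0.0001, 0],
  [0.02, -0.0009, -0.0075, -0.0004, 0],
  [0.02, -0.0013, -0.0113, -0.0005, 0],
  [0.02, -0.0018, -0.015, -0.0006, 0],
  [0.02, -0.0018, -0.015, -0.0006, 0],
  [0.02, -0.0018, -0.015, -0.0006, 0],
  [0.02, -0.0018, -0.015, -0.0006, 0],
])

```text
time: 13.9
tool_pos: [0.5078, 0.1497, 0.1667]
eef_rot: [-3.142, 0.001, 1.454]
ft_force: [0.9, -1.1, -0.4]
opening: 0.0301
grasp_force: 14.0
```

```bash
cat >> h.py <<'E'
def check():
    obs();e=foot_edge();print(e,'tilt',tilt(e[0]-.3).round(3))
    ys=[];zs=[]
    for c in('side','wrist','top'):
        env.read_camera(c)
        for n in('gauge','gauge_back'):
            for d in env.place_of(n,c):
                p=d['centre']
                if abs(p[0]-.5)<.03 and abs(p[1]-.16)<.08 and .03<p[2]<.1: ys.append(p[1]-(.0018 if n!='gauge' else 0));zs.append(p[2])
    T=env.get_obs()['tool_pos'];print(np.round(ys,4),np.round(zs,4),'net tilt',np.arctan2(np.median(ys)-T[1],T[2]-.003-np.median(zs)).round(3))
E
python3 -c "
from h import *
check()"
```

```text
{'time': 13.9, 'tool_pos': [0.5078, 0.1497, 0.1667], 'eef_rot': [-3.1416, 0.0005, 1.4539], 'ft_force': [0.8652, -1.0846, -0.3737], 'opening': 0.0301, 'grasp_force': 14.0001}Traceback (most recent call last):
  File "<string>", line 3, in <module>
    check()
    ~~~~~^^
  File "h.py", line 34, in check
    obs();e=foot_edge();print(e,'tilt',tilt(e[0]-.3).round(3))
                                       ^^^^^^^^^^^^^^^^^^^
AttributeError: 'float' object has no attribute 'round'
```

```bash
sed -i "s/tilt(e\[0\]-.3).round(3)/round(tilt(e[0]-.3),3)/" h.py; python3 -c "
from h import *
check()"
```

```text
{'time': 13.95, 'tool_pos': [0.5078, 0.1497, 0.1667], 'eef_rot': [3.1416, 0.0006, 1.454], 'ft_force': [0.3592, -1.7908, -0.5069], 'opening': 0.0301, 'grasp_force': 13.9999}
(np.int64(108), np.int64(229), 39) tilt 0.04
[0.1547 0.1565 0.1556] [0.0474 0.0514 0.0487] net tilt 0.049
```

Rolling matches the prediction, with the tilt at about +0.045. I'll carry on towards +0.275.

To row units: -0.018 m / 0.8 = -0.0225, -0.015 m / 0.8 = -0.0188.

Call:
jog_arm([
  [0.02, -0.0004, -0.0038, -0.001, 0],
  [0.02, -0.0009, -0.0075, -0.0015, 0],
  [0.02, -0.0013, -0.0113, -0.002, 0],
  [0.02, -0.0018, -0.015, -0.0025, 0],
  [0.02, -0.0023, -0.0188, -0.0031, 0],
  [0.02, -0.0026, -0.0225, -0.0038, 0],
  [0.02, -0.0026, -0.0225, -0.0038, 0],
  [0.02, -0.0026, -0.0225, -0.0038, 0],
])

```text
time: 15.25
tool_pos: [0.5056, 0.1316, 0.1639]
eef_rot: [3.142, 0.0, 1.454]
ft_force: [-1.5, -0.7, 5.9]
opening: 0.0301
grasp_force: 14.0
```

```bash
python3 -c "
from h import *
check()"
```

```text
{'time': 15.25, 'tool_pos': [0.5056, 0.1316, 0.1639], 'eef_rot': [3.1416, 0.0004, 1.4538], 'ft_force': [-1.4781, -0.7043, 5.9128], 'opening': 0.0301, 'grasp_force': 14.0009}
(np.int64(85), np.int64(229), 60) tilt 0.224
[0.1575 0.1567 0.1554] [0.0523 0.05   0.0514] net tilt 0.225
```

To row units: -0.0045 m / 0.8 = -0.0056, -0.002 m / 0.8 = -0.0025.

Call:
jog_arm([
  [0.02, -0.0003, -0.0025, -0.0005, 0],
  [0.02, -0.0006, -0.0056, -0.0011, 0],
  [0.02, -0.0006, -0.0056, -0.0011, 0],
  [0.02, -0.0006, -0.0056, -0.0011, 0],
  [0.02, -0.0006, -0.0056, -0.0011, 0],
])

```text
time: 16.25
tool_pos: [0.5051, 0.1272, 0.1629]
eef_rot: [-3.141, 0.0, 1.454]
ft_force: [-2.4, -0.7, 5.0]
opening: 0.0297
grasp_force: 14.0
```

```bash
python3 -c "
from h import *
check();check()
nets(('crown','gauge_back','joist'),('side','top'))
w=env.read_camera('wrist');s=env.read_camera('side')
out=np.zeros((480,800,3),np.uint8);out[:,:400]=cv2.resize(w[60:252,180:340],(400,480),interpolation=2);out[:,400:]=cv2.resize(s[190:270,220:287],(400,480),interpolation=2)
save('p3',out)"
```

```text
{'time': 16.25, 'tool_pos': [0.5051, 0.1272, 0.1629], 'eef_rot': [-3.1415, 0.0004, 1.4539], 'ft_force': [-2.4175, -0.6805, 5.0088], 'opening': 0.0297, 'grasp_force': 14.0008}
(np.int64(80), np.int64(225), 58) tilt 0.265
[0.1558 0.1533 0.156 ] [0.048  0.0492 0.0529] net tilt 0.252
{'time': 16.75, 'tool_pos': [0.5051, 0.1273, 0.1629], 'eef_rot': [-3.1415, 0.0005, 1.4541], 'ft_force': [-1.5046, -2.5889, 5.4461], 'opening': 0.03, 'grasp_force': 14.0009}
(np.int64(80), np.int64(225), 58) tilt 0.264
[0.1573 0.1572 0.1554] [0.0487 0.0507 0.0511] net tilt 0.267
side crown [(0.71, [0.4856, 0.161, 0.053])]
side gauge_back [(0.69, [0.4929, 0.1585, 0.0525])]
side joist [(0.81, [0.4633, 0.1665, 0.0015])]
top crown []
top gauge_back []
top joist []
```

View pics/p3.png

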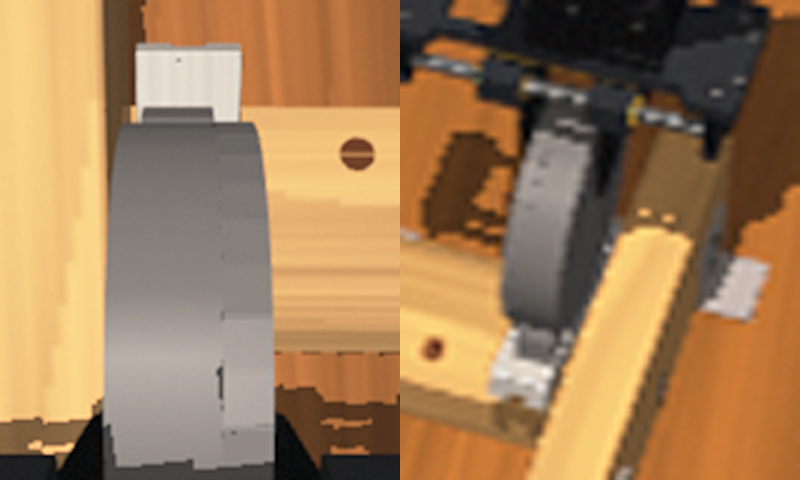

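The wrist crop (left) shows the raised foot end at rows 45–120, the joist gap still open and the gauge parallel. The side crop agrees. One last check on which foot edge I measured before handing in.

```bash
python3 -c "
from h import *
obs();print(tilt(79.7),tilt(79.7,0),tilt(79,0))
check()"
```

```text
{'time': 17.75, 'tool_pos': [0.5051, 0.1273, 0.1629], 'eef_rot': [-3.1415, 0.0005, 1.454], 'ft_force': [-2.3234, -1.2374, 4.7596], 'opening': 0.0298, 'grasp_force': 14.0009}
0.2647834388165887 0.23325558562689558 0.23816567083364443
{'time': 17.75, 'tool_pos': [0.5051, 0.1273, 0.1629], 'eef_rot': [-3.1415, 0.0005, 1.454], 'ft_force': [-2.3234, -1.2374, 4.7596], 'opening': 0.0298, 'grasp_force': 14.0009}
(np.int64(80), np.int64(225), 58) tilt 0.264
[0.1536 0.1556 0.157 ] [0.0471 0.0498 0.0525] net tilt 0.252
```

To row units: -0.0016 m / 0.8 = -0.002, -0.0003 m / 0.8 = -0.0004.

Call:
jog_arm([
  [0.02, -0.0003, -0.002, -0.0004, 0],
  [0.02, -0.0003, -0.002, -0.0004, 0],
  [0.02, -0.0003, -0.002, -0.0004, 0],
  [0.02, -0.0003, -0.002, -0.0004, 0],
  [0.02, -0.0003, -0.002, -0.0004, 0],
  [0.02, -0.0003, -0.002, -0.0004, 0],
  [0.02, -0.0003, -0.002, -0.0004, 0],
  [0.02, -0.0003, -0.002, -0.0004, 0],
])

```text
time: 19.05
tool_pos: [0.5049, 0.1259, 0.1626]
eef_rot: [3.142, -0.0, 1.454]
ft_force: [-1.8, 1.2, 3.6]
opening: 0.03
grasp_force: 14.0
```

Call:
jog_arm([
  [0.02, 0, 0, 0, 0],
  [0.02, 0, 0, 0, 0],
  [0.02, 0, 0, 0, 0],
  [0.02, 0, 0, 0, 0],
  [0.02, 0, 0, 0, 0],
  [0.02, 0, 0, 0, 0],
  [0.02, 0, 0, 0, 0],
  [0.02, 0, 0, 0, 0],
])

```text
time: 19.85
tool_pos: [0.5049, 0.1258, 0.1626]
eef_rot: [3.142, -0.0, 1.454]
ft_force: [-1.6, 0.6, 3.6]
opening: 0.03
grasp_force: 14.0
```

```bash
python3 -c "
from h import *
check();check();check()
print(env.sign_off())"
```

```text
{'time': 19.85, 'tool_pos': [0.5049, 0.1258, 0.1626], 'eef_rot': [3.1415, -0.0, 1.4538], 'ft_force': [-1.6247, 0.5551, 3.6451], 'opening': 0.03, 'grasp_force': 14.0007}
(np.int64(78), np.int64(223), 57) tilt 0.281
[0.1576 0.158  0.1556 0.1541] [0.047  0.0496 0.0513 0.0513] net tilt 0.275
{'time': 20.35, 'tool_pos': [0.5049, 0.1258, 0.1626], 'eef_rot': [3.1416, 0.0, 1.4538], 'ft_force': [-2.5279, 0.5496, 3.3555], 'opening': 0.0299, 'grasp_force': 14.0007}
(np.int64(78), np.int64(224), 58) tilt 0.281
[0.1556 0.157  0.158 ] [0.0469 0.05   0.0495] net tilt 0.276
{'time': 20.85, 'tool_pos': [0.5049, 0.1258, 0.1626], 'eef_rot': [3.1416, 0.0, 1.4538], 'ft_force': [-1.4249, 0.9278, 2.5721], 'opening': 0.0299, 'grasp_force': 14.0007}
(np.int64(78), np.int64(224), 58) tilt 0.281
[0.1555 0.155  0.1549] [0.048  0.0536 0.0523] net tilt 0.265
the job is handed in; nothing more can be done
None
```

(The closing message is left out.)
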